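Crank the fruit press open

ROBOT

A 6-joint arm with a two-finger parallel gripper is mounted at the origin on the work surface. World frame = base frame: x ahead of the robot, y to its left, z up, the work surface at z = 0. Lengths are in m, angles in rad, forces in N, time in s.
With the tool pointing down it reaches from about 0.35 to 0.85 m from the base axis. Payload 8.1 kg.
Tool frame: the origin (TCP) lies on the centre line of the jaws, within the pads' length; the fingertips stand robot.tip_extent ahead of it and the grasp point (between the pads) lies 11 mm behind it (robot.tip_extent is the distance from the TCP to the fingertips, in m); y points along the fingers, z is the direction in which the jaws open and shut, and the axes are right-handed (so a half turn about y gives the same grasp; the last joint's range is limited). The gripper opens to 93 mm and grips with 3 to 60 N. Pads are 15 mm wide; open, the fingers measure 128 mm over their backs; the gripper's body (75 mm by 188 mm) begins 65 mm behind the grasp point.
Start: joints at [1.032, 0.13, 1.488, -0, 1.523, -0.085], TCP at [0.263, 0.539, 0.227] pointing down, gripper open.
Joint ranges: [-2.96, 2.96], [-0.89, 2.26], [0.02, 2.5], [-1.34, 4.48], [0, 2.73], [-2.66, 2.66]. Speed limits (rad/s): [2.39, 2.39, 2.79, 3.14, 3.14, 3.14].

INTERFACE

Orientations are given as a rotation vector (axis times angle).
In Python, from plant import monitor, optics, robot gives the robot as it stands.
- The arm moves only by the shell command python3 -m inch 'ROWS' [OPENING] [FORCE]. ROWS is JSON, a list that holds one entry, the list of rows, each a list of 6 numbers: the shift along the tool's x, y, z in mm, then the turn, a rotation vector about the tool's x, y, z in rad. A call has 1 to 8 rows; each row shifts and turns the commanded pose from where the row before left it, along the tool's axes as they then stand; what a row does not reach is not made up. A row lasts 1/8 s, in which the tool goes at most 62.5 mm and 10.7 degrees, less where a joint would pass 70% of its speed; a pose out of reach is approached as far as the arm can. A call is refused whole if a number of a shift passes 62.5 or a number of a turn 0.188, either way. A call with a gripper value outside its range is refused whole. OPENING is the finger opening in mm, from 0 to 93, set as the call begins (- or left out, the last holds). The fingers move at their own pace and stop on an object; FORCE is the grip in N (left out, the last holds). Time passes only in rows, so rows that do not move let the fingers close. It gives the time, the measured TCP pose, the force and the opening at its end, in the units of the state.
- monitor.read_state(): the state, without advancing time (a new reading comes with each control period).
- optics.read_camera(name): name is "scene" or "top" or "wrist"; returns a dict with "image" (480x640x3 uint8, blue, green, red), "fx", "fy", "cx", "cy" (pixels), "rvec" (rotation vector, rad) and "tvec" (3), from world to camera coordinates, as OpenCV has them. Camera axes: x right, y down, z forward; pixel columns grow to the right and rows downward; lengths in m; the calibration is good to about 2 mm. A picture is of the moment at which its call begins. There is no depth.
- robot.close_job(): hands the job in, once; it reports no verdict.
The state is a dict: "t": time; "q": joint angles; "dq": joint speeds; "joint_torque": joint torques, N m; "tool_pos": TCP position; "orientation": TCP orientation; "force": force on the tool from outside, world axes, zero at the start; "wrist_torque": the same for the moment, N m; "opening": finger opening in m.
Only numpy, scipy, OpenCV 4.12 (cv2) and the standard library are available. Lean on these libraries where they do the work, as an engineer would, in place of code of your own. Each camera call takes 0.05 s, during which the arm holds its last target.

TASK

Open up the fruit press at the jam buffet so that its basket can be taken out: fit the loose crank fully down onto the square end of the press spindle and wind it anticlockwise until the pressure plate is all the way up and you feel the stop. Use a light hand, do not lean on the spindle or force it against the stop, leave the crank sitting on the spindle, and do not disturb the jam jars.

Things in the scene. Friction and masses are not known exactly. Their poses are not given: they have to be found in the camera images.
- crank: Loose crank, 0.29 kg, lying flat, socket down, handle up. Steel hub block 30 x 30 mm, 36 mm high, with a square socket in its underside, 16 mm wide, 25 mm deep. From the hub a flat arm, 16 mm wide, 10 mm thick, underside flush with the hub's, runs to the upright handle 75 mm away. Origin: centre of the socket's mouth in the hub's underside; x along the arm to the handle, z up.
- crank_handle (a point): Middle of the crank's black handle: an upright round grip, 22 mm in diameter, 66 mm long (33 mm below this point to 33 mm above it), revolving freely on its pin. It lies 75 mm along the crank's x and 45 mm above the crank's origin.
- press: Fruit press bolted to the counter: juice tray 196 mm across, spout to the press's -x; slatted basket 170 mm across, its rim 125 mm up; two posts 112 mm either side along the press's y; across them a red yoke 34 mm wide, 262 mm long, top 182 mm up (post nuts to 190 mm, brass spindle nut in the middle to 192 mm). Origin: on the counter, under the upright spindle's axis; z up.
- shaft_seat (a point): Centre of the top of the spindle's round collar (36 mm across), 210 to 216 mm up at the start. Above it stands the square shaft end, 14 mm wide, 22 mm high, its top 7 mm tapering to 8.5 mm. The fitted hub rests on the collar. The point rises with the spindle, 8 mm per anticlockwise turn (seen from above), but does not turn: its axes do NOT show the square's angle (see shaft_top).
- shaft_top (a point): Centre of the top face of the spindle's square end, 22 mm above shaft_seat; it rises but does not turn. How the square is turned differs each time and must be found by feel or by eye: the socket goes on in four positions, 90 degrees apart, each with about 8 degrees of play either way; otherwise the hub stops on the taper, the deeper the nearer it is to fitting (1 to 7 mm below this point).
- plate (a point): Centre of the underside of the round wooden pressure plate (136 mm across, 12 mm thick) on the spindle; rises 8 mm a turn and does not turn. Right up, it meets a stop under the yoke, 2 to 2.65 turns from the start. Winding takes 0.11 N m (1.5 N at the handle), and it stays where left. At the stop the pull climbs steeply; over about 20 N at the handle is forcing it.
- board: Wooden bread board, 230 x 150 x 16 mm, fixed, on which the crank lies. Origin: centre of its underside.
- jar_orange: Open jar of orange jam, 68 mm across, 92 mm high, with a spoon standing in it up to 160 mm. Leave alone. Origin: centre of its underside.
- jar_red: Open jar of red jam, the same size, with a spoon. Leave alone. Origin: centre of its underside.
- jar_dark: Open jar of dark jam, the same size, with a spoon. Leave alone. Origin: centre of its underside.
Not all that is in view belongs to the job. What is meant by the crank is not brown or yellow, and is the larger of those in its own colour.

How it is judged:
On the way, in this order (a step that is already met when the one before it is completed fails the run):
1. the crank is fully down on the spindle's square end, its hub on the collar (z of crank in the frame of shaft_seat below 0.004 m and horizontal distance between crank and shaft_seat below 0.004 m and angle between crank's own z axis and vertical below 0.12 rad), for 0.2 s.
2. the pressure plate has been wound all the way up with the crank on the spindle (z of plate in the frame of press above 0.1353 m and z of crank in the frame of shaft_seat below 0.006 m and horizontal distance between crank and shaft_seat below 0.005 m), for 0.1 s.
At the end, for the whole second after the job is handed in: The pressure plate is all the way up (within 0.8 mm, a tenth of a turn, of its stop under the yoke), and the crank sits fully down on the spindle's square end (hub within 4 mm of the collar, within 4 mm of the axis, tilted less than 7 degrees), let go and at rest (all of step 1 and z of plate in the frame of press above 0.1352 m and linear speed of crank below 0.02 m/s); the robot touches nothing.
It fails at once if the crank is forced on the square, as by winding on against the stop (contact force of the crank on the press over 300 N, about 20 N at the handle) (contact force between crank and press above 300 N).
It fails at once if the spindle is leaned on with over 80 N while the crank is not yet down on it (contact force between crank and press above 80 N and z of crank in the frame of shaft_seat above 0.01 m).
It fails at once if a jam jar is pushed more than 20 mm or tipped (distance of any of jar_orange, jar_red, jar_dark from where it was at the start of the episode above 0.02 m or angle between any of jar_orange, jar_red, jar_dark's own z axis and vertical above 0.3 rad).
It also fails if it takes over 72 s, if anything falls off the work surface, if the arm or the gripper's body presses on something with over 40 N, if the wrist force passes 120 N, or if a joint passes its speed limit or range.

## Working session

There is one attempt and no reset: what is moved stays moved. The work goes in short steps, Python scripts to look and compute and a shell command to move; the robot and the scene stay as the last step left them, time stands still between calls to the robot, and variables do not carry over. Pictures are saved under pics/ and viewed, and the job is handed in when it is done.

```bash
ls; mkdir -p pics
cat > h.py <<'E'
import numpy as np, cv2
from plant import monitor, optics, robot
def cam(n):
    c=optics.read_camera(n); c['R']=cv2.Rodrigues(np.array(c['rvec'],float))[0]; c['t']=np.array(c['tvec'],float).ravel(); return c
def ray(c,u,v):
    d=c['R'].T@np.array([(u-c['cx'])/c['fx'],(v-c['cy'])/c['fy'],1]); o=-c['R'].T@c['t']; return o,d
def onz(c,u,v,z):
    o,d=ray(c,u,v); return o+d*(z-o[2])/d[2]
def proj(c,p):
    q=c['R']@np.array(p)+c['t']; return np.array([c['fx']*q[0]/q[2]+c['cx'],c['fy']*q[1]/q[2]+c['cy']])
E
python3 - <<'E'
from h import *
for n in ["scene","top","wrist"]:
    c=cam(n); cv2.imwrite(f"pics/{n}0.png",c['image']); np.save(n,c,allow_pickle=True)
    print(n,c['fx'],-c['R'].T@c['t'],c['R'].round(3).tolist())
s=monitor.read_state(); print(s, robot.tip_extent)
E
```

```text
pics
scene 603.8944468811072 [ 1.07377331 -0.51754071  0.82737495] [[0.768, 0.641, -0.007], [0.412, -0.503, -0.76], [-0.491, 0.581, -0.65]]
top 605.4642498406781 [0.35056967 0.06428026 1.40175843] [[0.023, -1.0, 0.016], [-0.988, -0.025, -0.155], [0.155, -0.012, -0.988]]
wrist 347.53455397479183 [0.19466719 0.57239747 0.38415069] [[0.439, 0.899, -0.001], [0.863, -0.421, 0.279], [0.25, -0.123, -0.96]]
{'t': 0.15, 'q': array([ 1.03160676e+00,  1.30982229e-01,  1.48901237e+00,  1.68649825e-05,
        1.52298758e+00, -8.53870602e-02]), 'dq': array([ 0.00090422, -0.00200527, -0.00082113, -0.00063675,  0.00055032,
        0.00140929]), 'joint_torque': array([ 9.00687937e-04, -5.60488057e+01, -4.92327297e+01,  7.70781585e-02,
        3.08136398e-02, -4.51063033e-05]), 'tool_pos': array([0.26278559, 0.53893103, 0.22584087]), 'orientation': array([-1.5426665 ,  0.35627686, -0.35557604]), 'force': array([-0.37498989, -0.87813255, -0.36977091]), 'wrist_torque': array([ 0.00778942, -0.02118967,  0.02764442]), 'opening': 0.09290529866776184} 0.008
```

View pics/scene0.png

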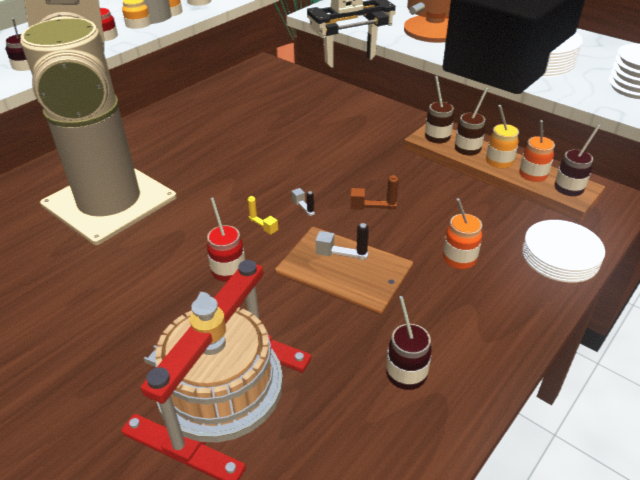

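View pics/top0.png

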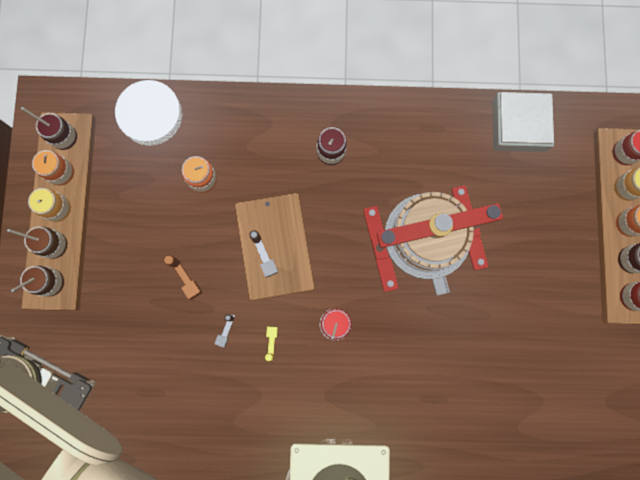

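View pics/wrist0.png

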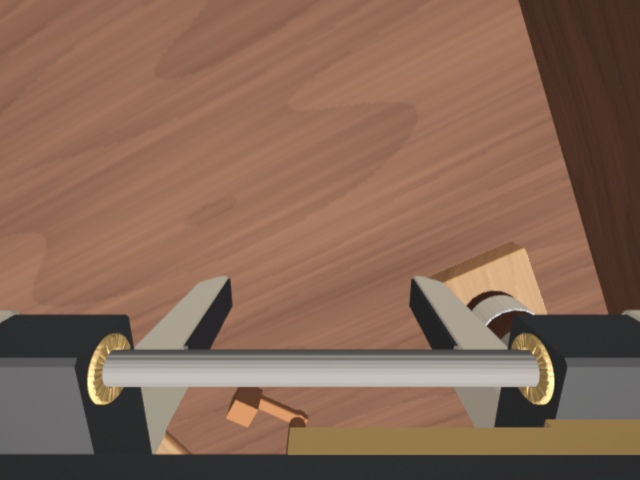

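Crank candidates in the top view: steel on the board at (262,255), small steel at (227,330), yellow at (271,343), brown at (180,275). The task's crank is not brown or yellow and is the larger of its colour, so it should be the steel one on the board at (262,255). I'll confirm that in an enlarged crop.

Run:
```python
from h import *
t=np.load("top.npy",allow_pickle=True).item()['image']; s=np.load("scene.npy",allow_pickle=True).item()['image']
a=cv2.resize(t[215:360,160:320],None,fx=4,fy=4,interpolation=cv2.INTER_CUBIC)[:560,:640]
cv2.imwrite("pics/crop_top.png",a)
b=cv2.resize(s[170:320,230:430],None,fx=4,fy=4,interpolation=cv2.INTER_CUBIC)
cv2.imwrite("pics/crop_scene.png",b)
p=cv2.resize(t[180:280,390:510],None,fx=6,fy=6,interpolation=cv2.INTER_CUBIC)
cv2.imwrite("pics/crop_press.png",p)
```

```text
(no output)
```

View pics/crop_top.png

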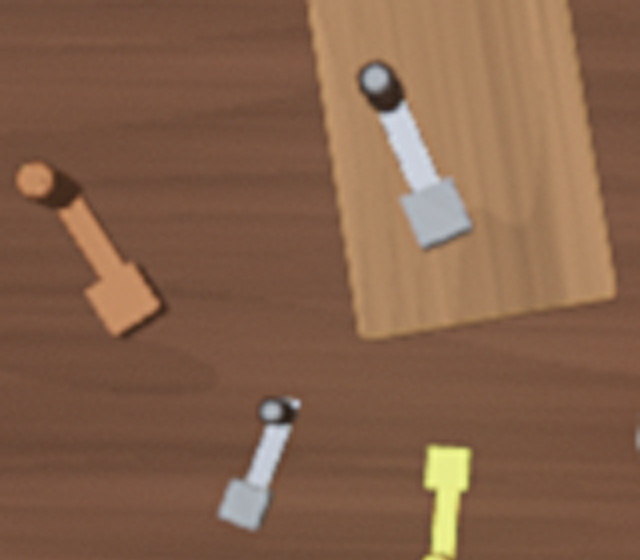

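View pics/crop_scene.png

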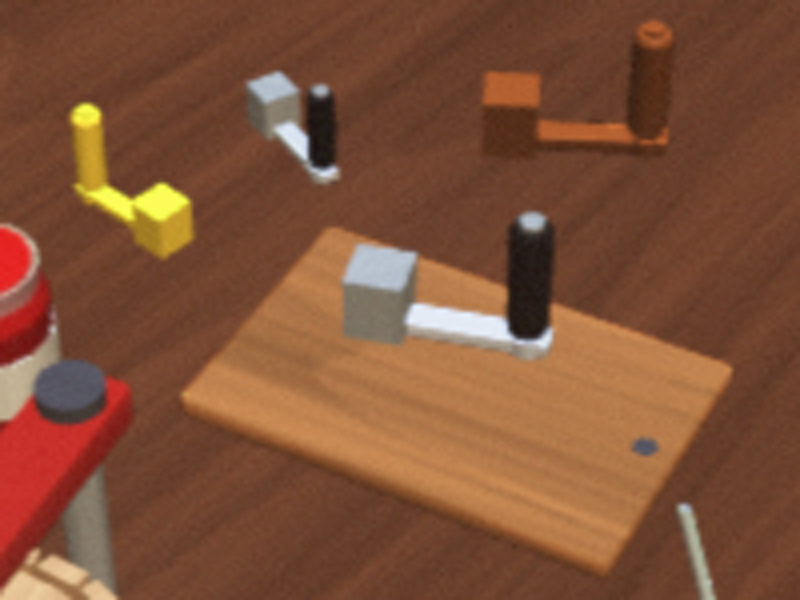

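View pics/crop_press.png

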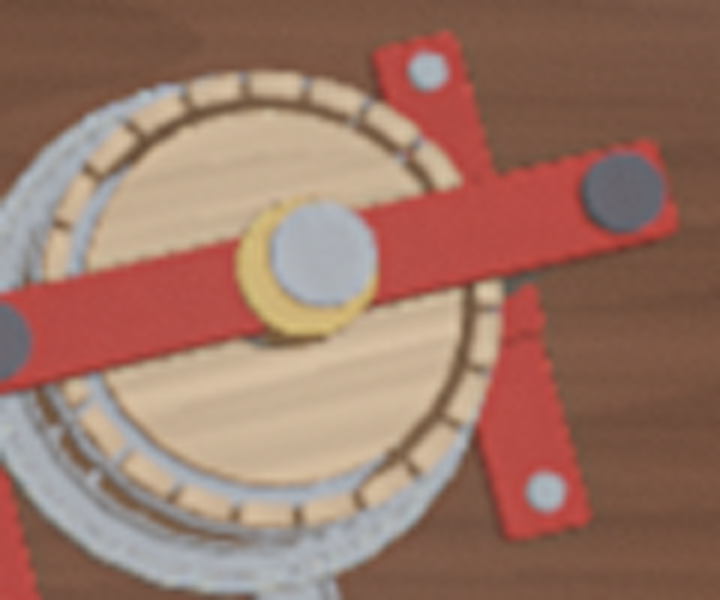

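The crop confirms it: the grey crank on the board (hub at about (268,267), handle cap at about (254,234) in top) is clearly larger than the grey one at (221,341). Next I'll measure it and the spindle.

Run:
```python
from h import *
T=np.load("top.npy",allow_pickle=True).item(); S=np.load("scene.npy",allow_pickle=True).item()
def hsv(c): return cv2.cvtColor(c['image'],cv2.COLOR_BGR2HSV)
im=T['image']; H=hsv(T)
m=((H[...,1]<50)&(H[...,2]>90)).astype(np.uint8)
r=np.zeros_like(m); r[225:285,245:285]=m[225:285,245:285]
op=cv2.morphologyEx(r,cv2.MORPH_OPEN,np.ones((7,7),np.uint8))
c=max(cv2.findContours(op,0,1)[0],key=cv2.contourArea); rc=cv2.minAreaRect(c); print("hub rect",rc)
print("hub top",onz(T,*rc[0],.052))
r2=r.copy(); n,l,st,ce=cv2.connectedComponentsWithStats(r); print(st.tolist(),ce.round(1).tolist())
cap=((376.5)/4-.5+160,(78.5)/4-.5+215)
hh=onz(T,*cap,.094); hb=onz(T,*rc[0],.052); print("cap",hh, "yaw",np.degrees(np.arctan2(*(hh-hb)[1::-1])),np.linalg.norm((hh-hb)[:2]))
# scene check
for p,z in [((380,268),.052),((532,220),.094)]:
    u=((p[0]+.5)/4-.5+230,(p[1]+.5)/4-.5+170); print("scene",onz(S,*u,z))
# press: spindle cap top view & post nuts
for nm,p,z in [("collar",(325,253),.213),("nutR",(624,192),.190)]:
    u=((p[0]+.5)/6-.5+390,(p[1]+.5)/6-.5+180); print(nm,onz(T,*u,z))
print("nutL",onz(T,388,237,.190)); 
b=cv2.resize(S['image'][260:400,130:290],None,fx=5,fy=4.28,interpolation=cv2.INTER_CUBIC)
b=cv2.resize(S['image'][280:380,150:270],None,fx=6,fy=6,interpolation=cv2.INTER_CUBIC)
cv2.imwrite("pics/crop_spin.png",b)
for p,nm in [((.5,-.1),0)]: pass
print([ (n,onz(T,u,v,.092)[:2].round(3)) for n,u,v in [("orange",198,170),("dark",332,142),("red",335,324)]])
R=cv2.Rodrigues(monitor.read_state()['orientation'])[0]; print(R.round(3))
```

```text
hub rect ((268.5, 267.0), (16.0, 13.0), 90.0)
hub top [0.49363885 0.16798627 0.052     ]
[[0, 0, 640, 480, 306791], [250, 231, 7, 7, 40], [255, 240, 23, 37, 369]] [[319.6, 239.5], [253.3, 234.0], [265.5, 260.4]]
cap [0.56051    0.19983605 0.094     ] yaw 25.46779968615052 0.07406862094307087
scene [0.49480767 0.16865158 0.052     ]
scene [0.55968635 0.20407193 0.094     ]
collar [ 0.57606205 -0.19142242  0.213     ]
nutR [ 0.60422763 -0.29898429  0.19      ]
nutL [ 0.54604391 -0.08258534  0.19      ]
[('orange', array([0.702, 0.329])), ('dark', array([0.775, 0.033])), ('red', array([0.37 , 0.018]))]
[[ 0.899 -0.001  0.438]
 [-0.438 -0.001  0.899]
 [-0.    -1.    -0.001]]
```

View pics/crop_spin.png

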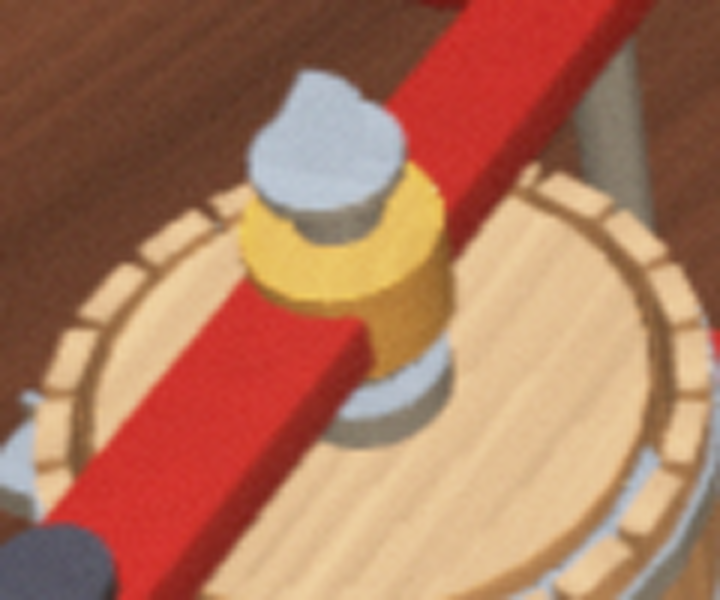

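```bash
python3 -m inch '[[[46,0,-29,0,0,0],[46,0,-29,0,0,0],[46,0,-29,0,0,0],[46,0,-29,0,0,0],[46,0,-29,0,0,0],[46,0,-29,0,0,0],[46,0,-29,0,0,0],[46,0,-29,0,0,0]]]' 93
python3 -m inch '[[[0,0,0,0,0.185,0],[0,0,0,0,0.185,0],[0,0,0,0,0.185,0],[0,0,0,0,0.185,0],[0,0,0,0,0.185,0],[0,0,0,0,0.185,0]]]'
python3 -m inch '[[[0,0,0,0,0.185,0],[0,0,0,0,0.185,0],[0,0,0,0,0.185,0],[0,0,0,0,0.185,0],[0,0,0,0,0.185,0],[0,0,0,0,0.182,0],[0,0,0,0,0,0],[0,0,0,0,0,0]]]'
```

```text
t: 1.15
tool_pos: [0.4926, 0.1678, 0.2265]
orientation: [-1.541, 0.356, -0.356]
force: [1.3, 1.1, 0.4]
opening: 0.093
t: 1.9
tool_pos: [0.4918, 0.1694, 0.2263]
orientation: [-1.21, 1.209, -1.208]
force: [0.3, -0.0, 0.1]
opening: 0.0929
t: 2.9
tool_pos: [0.492, 0.1694, 0.2265]
orientation: [-0.474, 1.957, -1.957]
force: [-0.2, -0.6, -0.2]
opening: 0.0926
```

Run:
```python
from h import *
c=cam("wrist"); cv2.imwrite("pics/w1.png",c['image']); np.save("w1",c,allow_pickle=True)
t=cam("top"); cv2.imwrite("pics/t1.png",t['image'])
s=monitor.read_state();R=cv2.Rodrigues(s['orientation'])[0]; print(R.round(3),np.degrees(s['q']).round(1))
for p in [(.494,.168,.052),(.5597,.202,.094)]: print(proj(c,p))
```

```text
[[-0.89  -0.     0.456]
 [-0.456 -0.    -0.89 ]
 [ 0.    -1.    -0.   ]] [13.4 -4.9 97.8  0.  87.1 76.2]
[321.46385181 219.69666158]
[321.45316799 142.00782082]
```

View pics/w1.png

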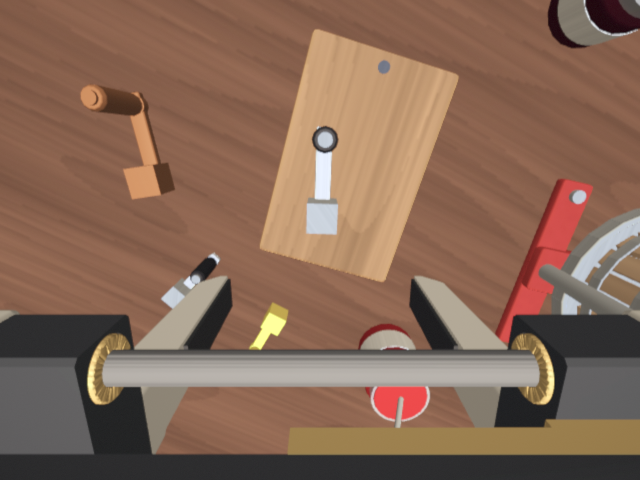

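Wrist view: the crank lies in line with the tool, with its hub at (322,217) and cap at (325,139). Next I'll descend and grip the hub.

```bash
python3 -m inch '[[[-2.5,38,2,0,0,0],[0,38,0,0,0,0],[0,38,0,0,0,0],[0,38,0,0,0,0],[0,30,0,0,0,0],[0,15,0,0,0,0],[0,0,0,0,0,0]]]' 70 25
```

```text
t: 3.88
tool_pos: [0.4945, 0.1686, 0.0289]
orientation: [-0.473, 1.959, -1.959]
force: [0.9, 0.0, 0.4]
opening: 0.0697
```

```bash
python3 -m inch '[[[0,0,0,0,0,0],[0,0,0,0,0,0],[0,0,0,0,0,0],[0,0,0,0,0,0],[0,0,0,0,0,0]]]' 10 30
python3 - <<'E'
from h import *
c=cam("wrist"); cv2.imwrite("pics/w2.png",c['image'])
E
```

```text
t: 4.5
tool_pos: [0.4953, 0.1689, 0.0299]
orientation: [-0.47, 1.959, -1.959]
force: [-0.5, 0.8, 3.2]
opening: 0.0301
```

View pics/w2.png

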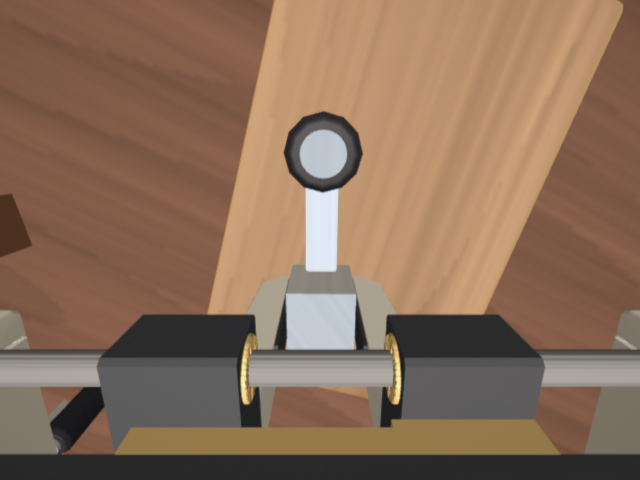

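```bash
python3 - <<'E'
from h import *
c=cam("wrist"); s=monitor.read_state(); R=cv2.Rodrigues(s['orientation'])[0]
for n,u,v,z in [("front",321,292,.052),("back",321,348,.052),("cap",323,153,.094)]:
    p=onz(c,u,v,z); print(n,p, (R.T@(p-s['tool_pos'])*1000).round(1))
E
python3 -m inch '[[[0,-40,0,0,0,0],[0,-60,0,0,0,0],[0,-60,0,0,0,0],[0,-60,0,0,0,0],[0,-40,0,0,0,0],[0,0,0,0,0,0]]]'
```

```text
front [0.50931707 0.17446616 0.052     ] [-15.  -22.1   1.4]
back [0.48490887 0.16203105 0.052     ] [ 12.4 -22.1   1.4]
cap [0.56246584 0.20103658 0.094     ] [-74.4 -64.    1.8]
t: 5.35
tool_pos: [0.4969, 0.1692, 0.2934]
orientation: [-0.463, 1.957, -1.957]
force: [0.6, 0.2, -2.7]
opening: 0.03
```

Run:
```python
from h import *
c=cam("wrist"); s=monitor.read_state(); R=cv2.Rodrigues(s['orientation'])[0]
p=onz(c,430,190,.235); rel=R.T@(p-s['tool_pos']); print(rel*1000)
tgt=R.T@(np.array([.576,-.191,.235])-s['tool_pos']); print(tgt*1000,(tgt-rel)*1000)
S=cam("scene"); cv2.imwrite("pics/s2.png",S['image'])
print(R.round(3), np.degrees(s['q']))
```

```text
[-48.43031726  55.50790822  70.06475711]
[ 91.83641163  55.38602333 357.08387937] [ 1.40266729e+02 -1.21884884e-01  2.87019122e+02]
[[-0.891  0.002  0.454]
 [-0.454  0.    -0.891]
 [-0.002 -1.     0.001]] [ 1.32035763e+01 -5.56442811e+00  9.18521887e+01 -4.84134833e-03
  9.35872334e+01  7.62321157e+01]
```

View pics/s2.png

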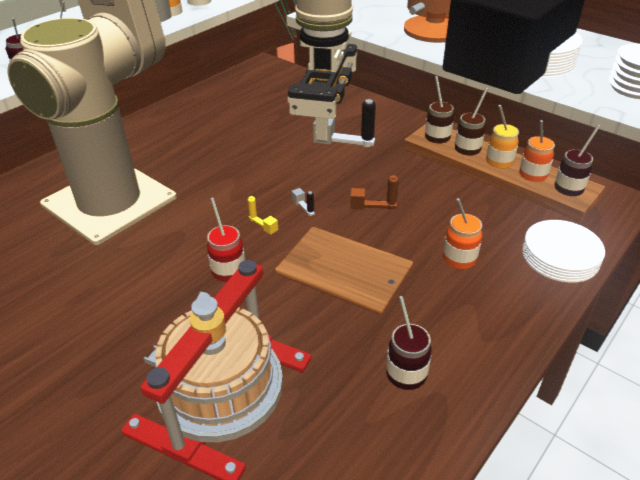

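Scene view: the crank is held level in the gripper at about (345,130), off the board. I'll move beside the spindle to look at the square.

```bash
python3 -m inch '[[[17.5,0,36,0,0,0],[17.5,0,36,0,0,0],[17.5,0,36,0,0,0],[17.5,0,36,0,0,0],[17.5,0,36,0,0,0],[17.5,0,36,0,0,0],[17.5,0,36,0,0,0],[17.5,0,36,0,0,0]]]'
python3 -m inch '[[[0,0,0,0,0,0],[0,0,0,0,0,0]]]'
python3 - <<'E'
from h import *
c=cam("wrist"); cv2.imwrite("pics/w3.png",c['image']); np.save("w3",c,allow_pickle=True); np.save("w3s",monitor.read_state(),allow_pickle=True)
print(proj(c,(.576,-.191,.213)),proj(c,(.576,-.191,.235)))
E
```

```text
t: 6.45
tool_pos: [0.4997, -0.1522, 0.2862]
orientation: [-0.474, 1.964, -1.958]
force: [0.5, 0.1, -2.3]
opening: 0.0296
t: 6.7
tool_pos: [0.5002, -0.1507, 0.2874]
orientation: [-0.473, 1.963, -1.958]
force: [0.6, 0.9, -2.4]
opening: 0.0297
[424.55704801 183.00305513] [434.91506618 187.60212324]
```

View pics/w3.png

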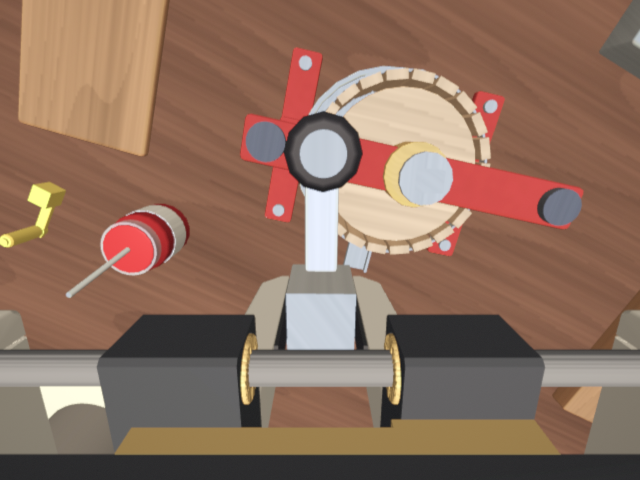

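Run:
```python
from h import *
c=np.load("w3.npy",allow_pickle=True).item()['image'][143:213,386:470]
g=cv2.cvtColor(c,cv2.COLOR_BGR2GRAY)
g=cv2.createCLAHE(6,(2,2)).apply(cv2.resize(g,None,fx=8,fy=8,interpolation=cv2.INTER_CUBIC))
cv2.imwrite("pics/w3c.png",g)
```

```text
(no output)
```

View pics/w3c.png

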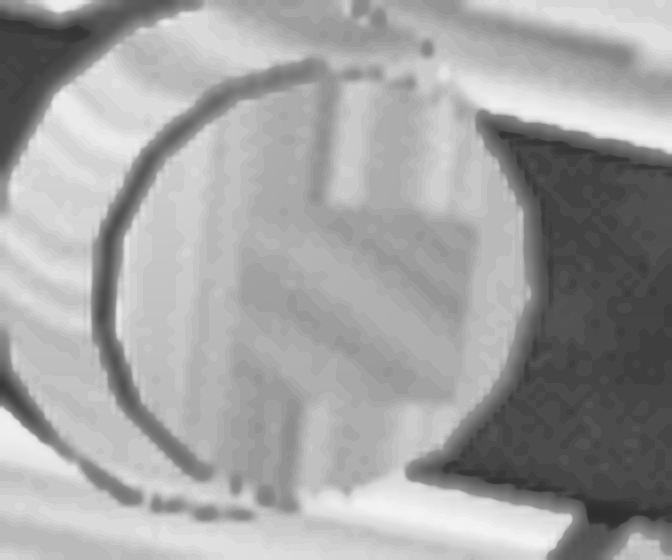

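Run:
```python
from h import *
c=np.load("w3.npy",allow_pickle=True).item(); s=np.load("w3s.npy",allow_pickle=True).item(); R=cv2.Rodrigues(s['orientation'])[0]
f=lambda p: R.T@(onz(c,(p[0]+.5)/8-.5+386,(p[1]+.5)/8-.5+143,.232)-s['tool_pos'])*1000
pts=[f(p) for p in [(330,205),(475,222),(455,400),(300,402),(240,215)]]
for p in pts: print(p.round(1))
for a,b in [(0,1),(1,2),(2,3)]:
    d=pts[b]-pts[a]; print(np.linalg.norm(d),np.degrees(np.arctan2(d[0],d[2]))) 
# world rectified view, image-right=tool z, up=-tool x ; collar centre
print("crank dir yaw (−tool x)",np.degrees(np.arctan2(-R[1,0],-R[0,0])))
u=(426,178); print("collar",onz(c,*u,.213), "cap", R.T@(onz(c,323,153,s['tool_pos'][2]-.0135+.078)-s['tool_pos'])*1000)
o=c['image'][143:213,386:470]; o=cv2.resize(o,None,fx=8,fy=8,interpolation=cv2.INTER_CUBIC)
o=np.clip((o.astype(float)-140)*2.4,0,255).astype(np.uint8); cv2.imwrite("pics/w3d.png",o)
```

```text
[-60.3  55.7  65.6]
[-59.   55.7  76.7]
[-45.5  55.7  76.5]
[-45.3  55.7  64.6]
[-59.5  55.7  58.9]
11.135812393317154 6.5679068720618
13.505290302591009 90.86919411040456
11.910035550907873 179.2903350210244
crank dir yaw (−tool x) 26.997860410494535
collar [ 0.579252   -0.19011049  0.213     ] cap [-74.1373131  -64.62220954   2.11901469]
```

View pics/w3d.png

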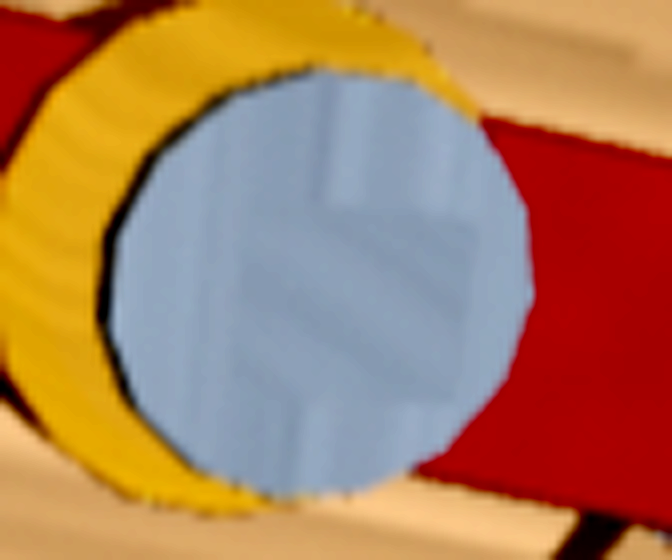

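The square looks aligned with the crank's present heading to within a few degrees (right edge 0.9°, lower edge -0.7° after rectifying). I'll move over the spindle.

```bash
python3 -m inch '[[[-10,0,14,0,0,0],[-10,0,14,0,0,0],[-10,0,14,0,0,0],[-10,0,14,0,0,0],[-10,0,14,0,0,0],[0,0,0,0,0,0],[0,0,0,0,0,0]]]'
python3 - <<'E'
from h import *
s=monitor.read_state();R=cv2.Rodrigues(s['orientation'])[0]; print(s['tool_pos'],R.round(4),s['force'])
print("to go",R.T@(np.array([.5764,-.1908,.2874])-s['tool_pos'])*1000)
for n in ("scene","top","wrist"): 
    c=cam(n); cv2.imwrite(f"pics/{n}4.png",c['image']); np.save(n+"4",c,allow_pickle=True)
S=np.load("scene4.npy",allow_pickle=True).item()
cv2.imwrite("pics/s4c.png",cv2.resize(S['image'][220:340,130:290],None,fx=5,fy=5,interpolation=cv2.INTER_CUBIC))
E
```

```text
t: 7.62
tool_pos: [0.577, -0.19, 0.2892]
orientation: [-0.472, 1.96, -1.958]
force: [-0.2, 0.1, -2.6]
opening: 0.0298
[ 0.57704326 -0.18998916  0.28920417] [[-8.907e-01 -9.000e-04  4.546e-01]
 [-4.546e-01  5.000e-04 -8.907e-01]
 [ 6.000e-04 -1.000e+00 -9.000e-04]] [-0.15831599  0.06082481 -2.59139331]
to go [0.94049765 1.80433854 0.43138899]
```

View pics/s4c.png

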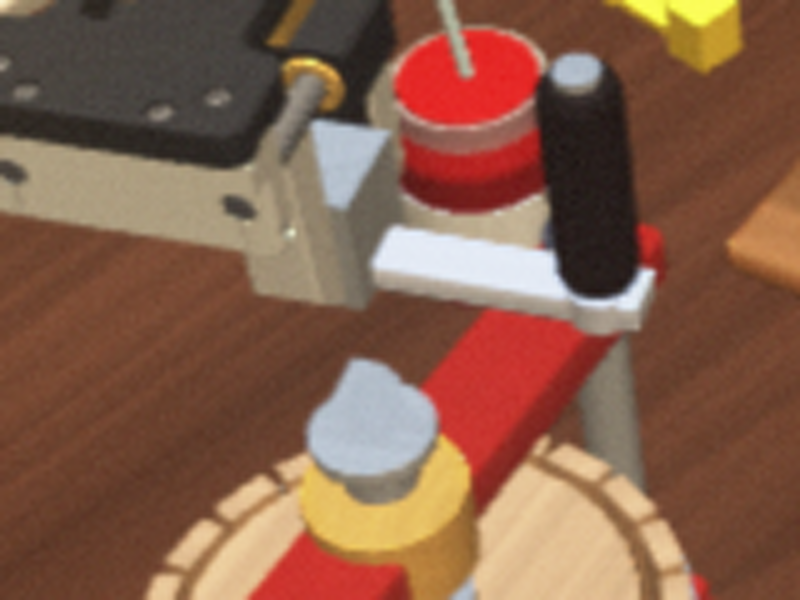

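View pics/wrist4.png

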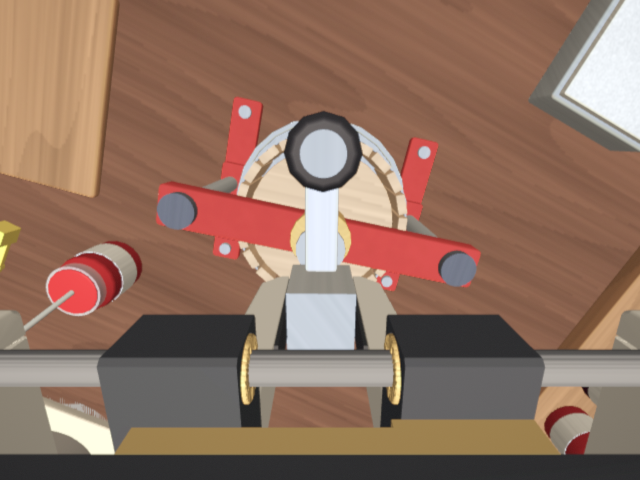

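```bash
python3 -m inch '[[[0.5,12,0.2,0,0,0],[0,12,0,0,0,0],[0,10,0,0,0,0],[0,0,0,0,0,0]]]'
python3 -m inch '[[[0,2,0,0,0,0],[0,2,0,0,0,0],[0,2,0,0,0,0],[0,0,0,0,0,0]]]'
```

```text
t: 8.28
tool_pos: [0.5762, -0.1912, 0.2538]
orientation: [-0.472, 1.962, -1.958]
force: [0.7, 0.6, -3.1]
opening: 0.0299
t: 8.78
tool_pos: [0.577, -0.1915, 0.2495]
orientation: [-0.47, 1.959, -1.959]
force: [0.7, -0.2, -3.2]
opening: 0.0297
```

```bash
python3 -m inch '[[[0,1.5,0,0,0,0],[0,1.5,0,0,0,0],[0,1.5,0,0,0,0],[0,0,0,0,0,0]]]'
```

```text
t: 9.28
tool_pos: [0.577, -0.1914, 0.2449]
orientation: [-0.47, 1.959, -1.959]
force: [0.5, 0.5, -2.0]
opening: 0.0301
```

```bash
python3 -m inch '[[[0,1.5,0,0,0,0],[0,1.5,0,0,0,0],[0,0,0,0,0,0]]]'
python3 -m inch '[[[0,1.5,0,0,0,0],[0,1.5,0,0,0,0],[0,0,0,0,0,0]]]'
```

```text
t: 9.65
tool_pos: [0.5775, -0.1914, 0.2425]
orientation: [-0.469, 1.958, -1.959]
force: [2.7, 0.4, -1.0]
opening: 0.0298
t: 10.02
tool_pos: [0.5779, -0.1909, 0.2397]
orientation: [-0.468, 1.958, -1.958]
force: [4.9, 3.5, 1.6]
opening: 0.03
```

```bash
python3 -m inch '[[[-1,0.5,0,0,0,0],[-0.5,1,0,0,0,0],[0,0,0,0,0,0]]]'
python3 -m inch '[[[0,1.5,0,0,0,0],[0,1,0,0,0,0],[0,0,0,0,0,0]]]'
```

```text
t: 10.4
tool_pos: [0.5781, -0.1906, 0.237]
orientation: [-0.471, 1.96, -1.959]
force: [2.4, 1.9, -2.3]
opening: 0.0299
t: 10.78
tool_pos: [0.5782, -0.1907, 0.2349]
orientation: [-0.47, 1.96, -1.959]
force: [1.5, 3.9, -0.6]
opening: 0.0297
```

```bash
python3 -m inch '[[[-0.5,1,-0.5,0,0,0],[0,1.5,0,0,0,0],[0,0,0,0,0,0]]]'
python3 -m inch '[[[0,1.5,0,0,0,0],[0,1.5,0,0,0,0],[0,0,0,0,0,0]]]'
```

```text
t: 11.15
tool_pos: [0.5783, -0.1904, 0.2321]
orientation: [-0.471, 1.96, -1.96]
force: [1.3, 0.4, -3.4]
opening: 0.0298
t: 11.52
tool_pos: [0.5784, -0.1902, 0.2293]
orientation: [-0.47, 1.96, -1.959]
force: [0.3, 0.3, -2.5]
opening: 0.03
```

Going on smoothly. I'll continue gently until the hub meets the collar.

```bash
python3 -m inch '[[[0,1.5,0,0,0,0],[0,1,0,0,0,0],[0,0,0,0,0,0]]]'
python3 -m inch '[[[0,1,0,0,0,0],[0,1,0,0,0,0],[0,0,0,0,0,0]]]'
```

```text
t: 11.9
tool_pos: [0.5785, -0.1901, 0.227]
orientation: [-0.47, 1.959, -1.959]
force: [-0.4, 0.9, -3.3]
opening: 0.0297
t: 12.28
tool_pos: [0.5787, -0.1902, 0.2261]
orientation: [-0.469, 1.958, -1.959]
force: [-2.7, 0.7, 4.5]
opening: 0.0302
```

The hub is on the collar (Fz went from -3 to +4.5 N at z=0.226). I'll release and check.

```bash
python3 -m inch '[[[0,0,0,0,0,0],[0,0,0,0,0,0],[0,0,0,0,0,0]]]' 60
python3 -m inch '[[[0,-20,0,0,0,0],[0,-40,0,0,0,0],[0,-40,0,0,0,0],[0,0,0,0,0,0]]]'
python3 - <<'E'
from h import *
for n in ("scene","top","wrist"): 
    c=cam(n); cv2.imwrite(f"pics/{n}5.png",c['image']); np.save(n+"5",c,allow_pickle=True)
S=np.load("scene5.npy",allow_pickle=True).item()
cv2.imwrite("pics/s5c.png",cv2.resize(S['image'][250:350,140:280],None,fx=5.5,fy=5.5,interpolation=cv2.INTER_CUBIC))
E
```

```text
t: 12.65
tool_pos: [0.5786, -0.1901, 0.2249]
orientation: [-0.47, 1.959, -1.959]
force: [0.6, -0.8, -0.2]
opening: 0.0556
t: 13.15
tool_pos: [0.5804, -0.1909, 0.3317]
orientation: [-0.462, 1.951, -1.962]
force: [0.3, -0.5, -0.4]
opening: 0.06
```

View pics/s5c.png

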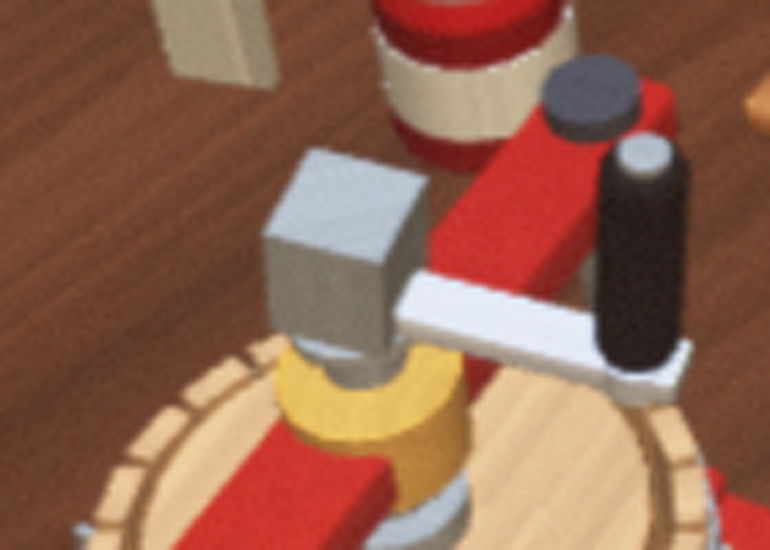

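View pics/wrist5.png

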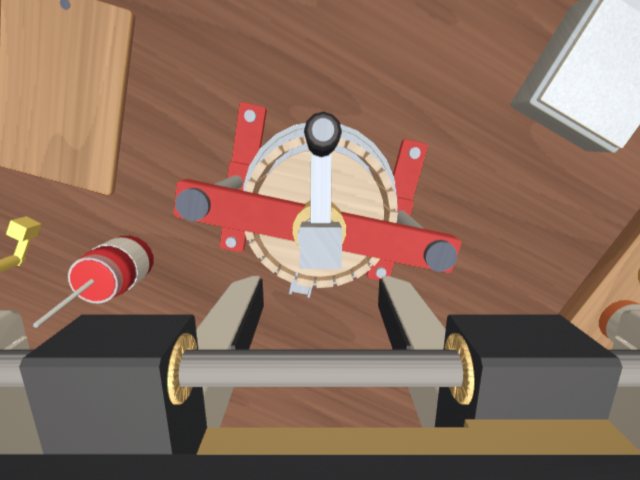

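Scene view: the hub sits on the collar (crop about (350,340)), level, with the arm towards the right-hand post. Now I'll locate the handle.

Run:
```python
from h import *
S=np.load("scene5.npy",allow_pickle=True).item();W=np.load("wrist5.npy",allow_pickle=True).item()
z=.2126+.078
a=onz(S,(645.5)/5.5-.5+140,(153.5)/5.5-.5+250,z); b=onz(W,322.5,130,z)
h=onz(S,(346.5)/5.5-.5+140,(207)/5.5-.5+250,.2486); h2=onz(W,320.5,247,.2486)
print("cap",a,b,"hub",h,h2); 
for d in (a-h,b-h2): print(np.degrees(np.arctan2(d[1],d[0])),np.linalg.norm(d[:2]))
s=monitor.read_state();R=cv2.Rodrigues(s['orientation'])[0];print(s['tool_pos'],R.round(3),np.degrees(s['q']).round(1))
```

```text
cap [ 0.65723802 -0.1572427   0.2906    ] [ 0.65349972 -0.15498436  0.2906    ] hub [ 0.5813749  -0.18851386  0.2486    ] [ 0.58287996 -0.18982493  0.2486    ]
22.401707195413927 0.08205545962880471
26.259626158740588 0.07874652637481065
[ 0.57846927 -0.19011115  0.32507824] [[-0.891 -0.     0.454]
 [-0.454  0.    -0.891]
 [ 0.    -1.    -0.   ]] [-23.    7.8  74.7  -0.   97.5  40. ]
```

```bash
python3 -m inch '[[[-25,0,0,0,0,0],[-25,0,0,0,0,0],[-25,0,0,0,0,0],[0,25,0,0,0,0],[0,25,0,0,0,0],[0,21,0,0,0,0],[0,0,0,0,0,0]]]'
python3 -m inch '[[[0,0,0,0,0,0],[0,0,0,0,0,0],[0,0,0,0,0,0],[0,0,0,0,0,0]]]' 10 10
```

```text
t: 14.18
tool_pos: [0.6438, -0.1557, 0.2507]
orientation: [-0.475, 1.964, -1.958]
force: [-0.3, 0.6, 0.1]
opening: 0.0597
t: 14.68
tool_pos: [0.6456, -0.1562, 0.2547]
orientation: [-0.469, 1.958, -1.959]
force: [0.7, -1.0, 0.2]
opening: 0.0249
```

```bash
python3 -m inch '[[[0,0,0,0,0,0],[2.6,-0.3,-19.4,0,0,0],[7.5,-0.3,-18.1,0,0,0],[0,0,0,0,0,0]]]' 10 12
```

```text
t: 15.18
tool_pos: [0.6194, -0.1267, 0.2557]
orientation: [-0.469, 1.958, -1.959]
force: [1.2, 0.6, 2.4]
opening: 0.0217
```

```bash
python3 -m inch '[[[11.9,-0.4,-15.5,0,0,0],[15.5,-0.3,-11.9,0,0,0],[18.1,-0.3,-7.5,0,0,0],[19.4,-0.4,-2.6,0,0,0],[19.4,-0.3,2.6,0,0,0],[18.1,-0.3,7.5,0,0,0],[15.5,-0.4,11.9,0,0,0],[11.9,-0.3,15.5,0,0,0]]]'
python3 - <<'E'
from h import *
s=monitor.read_state(); d=s['tool_pos']-np.array([.5785,-.1902,.2126]); print(s['force'],s['wrist_torque'],np.hypot(*d[:2]),np.degrees(np.arctan2(d[1],d[0]))-27)
E
```

```text
t: 16.18
tool_pos: [0.5033, -0.1878, 0.2572]
orientation: [-0.47, 1.96, -1.96]
force: [0.6, -0.3, -0.4]
opening: 0.0098
[ 0.57392271 -0.30507989 -0.42701474] [-0.00204252  0.13066183  0.03361828] 0.07526014500251536 151.18160698038588
```

The opening is 10 mm, so the handle slipped out of the jaws. I'll look.

Run:
```python
from h import *
for n in ("scene","top"): 
    c=cam(n); cv2.imwrite(f"pics/{n}6.png",c['image']); np.save(n+"6",c,allow_pickle=True)
S=np.load("scene6.npy",allow_pickle=True).item();T=np.load("top6.npy",allow_pickle=True).item()
a=cv2.resize(S['image'][240:365,120:280],None,fx=4,fy=4,interpolation=cv2.INTER_CUBIC)
cv2.imwrite("pics/s6c.png",a)
b=cv2.resize(T['image'][170:290,380:520],None,fx=5,fy=5,interpolation=cv2.INTER_CUBIC)
cv2.imwrite("pics/t6c.png",b)
```

```text
(no output)
```

View pics/s6c.png

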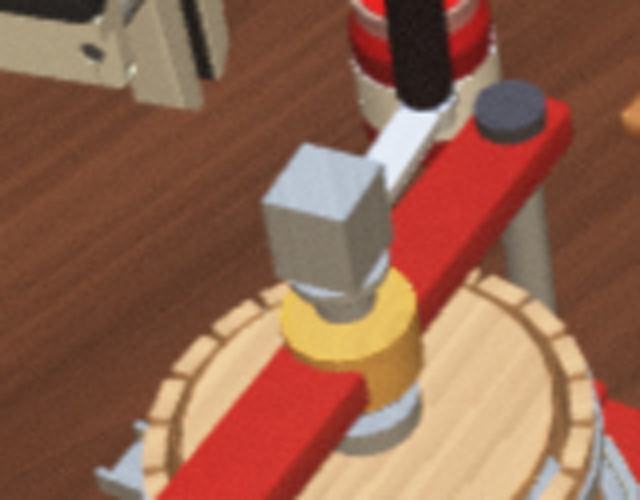

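View pics/t6c.png

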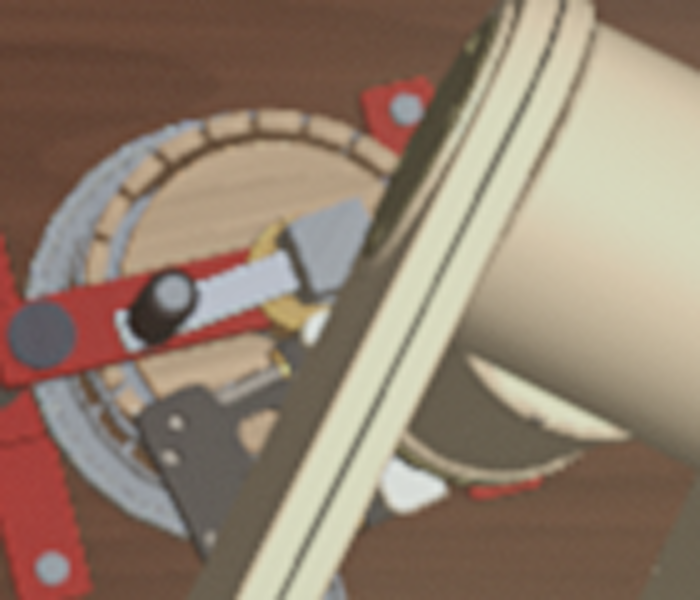

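Run:
```python
from h import *
T=np.load("top6.npy",allow_pickle=True).item();S=np.load("scene6.npy",allow_pickle=True).item()
o=np.array([.5785,-.1902])
p=onz(T,(175.5)/5-.5+380,(290.5)/5-.5+170,.293)[:2]; print(p,np.degrees(np.arctan2(*(p-o)[::-1])),np.linalg.norm(p-o))
q=onz(S,(421)/4-.5+120,(103)/4-.5+240,.2156+.008)[:2];print(q,np.degrees(np.arctan2(*(q-o)[::-1])))
```

```text
[ 0.548411   -0.11963876] 113.09456069936039 0.0767087744462922
[ 0.55147553 -0.12402928] 112.21536163817167
```

The crank is still seated, with the handle at yaw ≈113° (φ≈86°). I'll regrip there with more grip.

```bash
python3 -m inch '[[[0,-30,0,0,0,0],[0,-30,0,0,0,0],[-24,0,-13,0,0,0],[-24,0,-13,0,0,0],[-23,0,-12.5,0,0,0],[0,0,0,0,0,0],[0,0,0,0,0,0]]]' 46
python3 - <<'E'
from h import *
s=monitor.read_state();R=cv2.Rodrigues(s['orientation'])[0];print(s['tool_pos'],R.T@(np.array([.5492,-.1212,.258])-s['tool_pos'])*1000)
c=cam("wrist"); cv2.imwrite("pics/w7.png",c['image'])
E
```

```text
t: 17.15
tool_pos: [0.5495, -0.12, 0.3172]
orientation: [-0.471, 1.959, -1.959]
force: [0.4, -0.6, -0.6]
opening: 0.0456
[ 0.54946496 -0.11996317  0.31716628] [ 0.76299492 59.16655799  0.99227505]
```

View pics/w7.png

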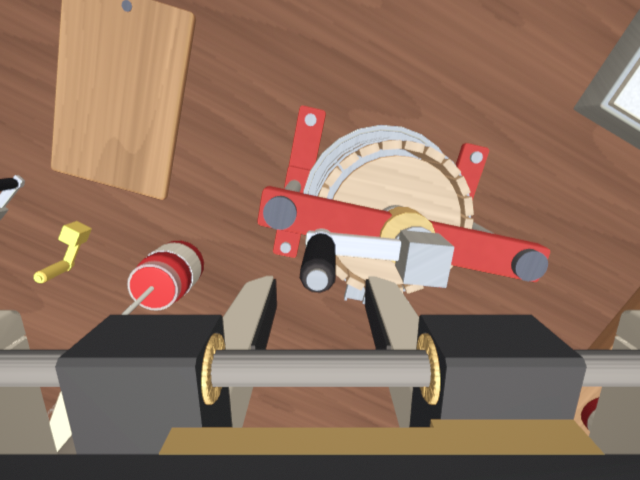

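```bash
python3 -m inch '[[[0.8,20,1,0,0,0],[0,20,0,0,0,0],[0,18,0,0,0,0],[0,0,0,0,0,0]]]'
python3 -m inch '[[[0,0,0,0,0,0],[0,0,0,0,0,0],[0,0,0,0,0,0],[0,0,0,0,0,0]]]' 10 45
```

```text
t: 17.7
tool_pos: [0.5478, -0.1205, 0.2564]
orientation: [-0.474, 1.963, -1.958]
force: [-0.4, -0.0, -0.1]
opening: 0.0461
t: 18.2
tool_pos: [0.5496, -0.1205, 0.2604]
orientation: [-0.469, 1.958, -1.958]
force: [-2.1, 3.6, 4.6]
opening: 0.0211
```

```bash
python3 -m inch '[[[19.5,-0.3,1.2,0,0,0],[18.6,-0.3,6.2,0,0,0],[16.3,-0.4,10.8,0,0,0],[13,-0.3,14.7,0,0,0],[0,0,0,0,0,0]]]'
cat > st.py <<'E'
from h import *
s=monitor.read_state(); d=s['tool_pos']-np.array([.5785,-.1902,.2126]); a=np.degrees(np.arctan2(d[1],d[0])); e=np.array([-np.sin(np.radians(a)),np.cos(np.radians(a))])
print(s['t'],"F",s['force'].round(1),"tang",round(float(s['force'][:2]@e),1),"r",np.hypot(*d[:2]).round(4),"phi",round((a-27)%360,1),"z",s['tool_pos'][2].round(4),"open",round(s['opening'],4))
E
python3 st.py
```

```text
t: 18.82
tool_pos: [0.5031, -0.1822, 0.2619]
orientation: [-0.47, 1.96, -1.962]
force: [-8.0, 0.6, 7.5]
opening: 0.0211
18.825 F [-8.   0.6  7.5] tang 0.2 r 0.0758 phi 147.0 z 0.2619 open 0.0211
```

```bash
python3 -m inch '[[[9.5,-0.6,17.2,0,0,0],[3.9,-0.6,19.2,0,0,0],[-1.2,-0.6,19.5,0,0,0],[-6.2,-0.6,18.6,0,0,0]]]'; python3 st.py
python3 -m inch '[[[-10.8,-0.4,16.3,0,0,0],[-14.7,-0.4,13,0,0,0],[-17.5,-0.4,8.7,0,0,0],[-19.2,-0.4,3.9,0,0,0]]]'; python3 st.py
```

```text
t: 19.32
tool_pos: [0.5331, -0.2508, 0.2635]
orientation: [-0.469, 1.959, -1.959]
force: [1.4, 4.8, 0.1]
opening: 0.0211
19.325 F [1.4 4.8 0.1] tang -1.7 r 0.0757 phi 206.2 z 0.2635 open 0.0211
t: 19.82
tool_pos: [0.6075, -0.2591, 0.2645]
orientation: [-0.47, 1.961, -1.958]
force: [-4.8, 5.2, 2.2]
opening: 0.0212
19.825 F [-4.8  5.2  2.2] tang -2.4 r 0.0747 phi 265.8 z 0.2645 open 0.0212
```

```bash
python3 -m inch '[[[-19.5,-0.4,-1.2,0,0,0],[-18.6,-0.4,-6.2,0,0,0],[-16.3,-0.4,-10.8,0,0,0],[-13,-0.4,-14.7,0,0,0]]]'; python3 st.py
python3 -m inch '[[[-8.7,-0.4,-17.5,0,0,0],[-3.9,-0.4,-19.2,0,0,0],[1.2,-0.4,-19.5,0,0,0],[6.2,-0.4,-18.6,0,0,0]]]'; python3 st.py
```

```text
t: 20.32
tool_pos: [0.6524, -0.1984, 0.2659]
orientation: [-0.47, 1.959, -1.96]
force: [-6.4, -0.3, -1.4]
opening: 0.0213
20.325 F [-6.4 -0.3 -1.4] tang -1.0 r 0.0743 phi 326.7 z 0.2659 open 0.0213
t: 20.82
tool_pos: [0.622, -0.1291, 0.2674]
orientation: [-0.471, 1.959, -1.96]
force: [-2.9, -5.8, -4.1]
opening: 0.0211
20.825 F [-2.9 -5.8 -4.1] tang -1.1 r 0.075 phi 27.5 z 0.2674 open 0.0211
```

```bash
python3 -m inch '[[[10.8,0,-16.3,0,0,0],[14.7,0,-13,0,0,0],[17.5,-0.3,-8.7,0,0,0],[19.2,-0.3,-3.9,0,0,0]]]'; python3 st.py
python3 -m inch '[[[19.5,-0.3,1.2,0,0,0],[18.6,-0.3,6.2,0,0,0],[16.3,-0.3,10.8,0,0,0],[13,-0.3,14.7,0,0,0]]]'; python3 st.py
```

```text
t: 21.32
tool_pos: [0.5481, -0.1203, 0.2687]
orientation: [-0.468, 1.957, -1.959]
force: [5.0, -6.8, -4.4]
opening: 0.021
21.325 F [ 5.  -6.8 -4.4] tang -1.8 r 0.0762 phi 86.5 z 0.2687 open 0.021
t: 21.82
tool_pos: [0.5026, -0.1816, 0.2701]
orientation: [-0.47, 1.959, -1.959]
force: [2.9, 1.7, 0.6]
opening: 0.0208
21.825 F [2.9 1.7 0.6] tang -2.1 r 0.0764 phi 146.5 z 0.2701 open 0.0208
```

```bash
python3 -m inch '[[[8.7,-0.3,17.5,0,0,0],[3.9,-0.3,19.2,0,0,0],[-1.2,-0.3,19.5,0,0,0],[-6.2,-0.3,18.6,0,0,0]]]'; python3 st.py
python3 -m inch '[[[-10.8,-0.3,16.3,0,0,0],[-14.7,-0.3,13,0,0,0],[-17.5,-0.3,8.7,0,0,0],[-19.2,-0.3,3.9,0,0,0]]]'; python3 st.py
```

```text
t: 22.32
tool_pos: [0.5337, -0.2515, 0.2712]
orientation: [-0.468, 1.959, -1.959]
force: [3.3, 6.0, 2.6]
opening: 0.0215
22.325 F [3.3 6.  2.6] tang -0.9 r 0.0759 phi 206.8 z 0.2712 open 0.0215
t: 22.82
tool_pos: [0.6079, -0.2592, 0.2721]
orientation: [-0.47, 1.961, -1.957]
force: [-6.2, 7.6, 6.7]
opening: 0.0211
22.825 F [-6.2  7.6  6.7] tang -2.7 r 0.075 phi 266.1 z 0.2721 open 0.0211
```

```bash
python3 -m inch '[[[-19.5,-0.3,-1.2,0,0,0],[-18.6,-0.3,-6.2,0,0,0],[-16.3,-0.3,-10.8,0,0,0],[-13,-0.3,-14.7,0,0,0]]]'; python3 st.py
python3 - <<'E'
from h import *
c=cam("scene"); cv2.imwrite("pics/s8.png",c['image']); cv2.imwrite("pics/s8c.png",cv2.resize(c['image'][220:370,120:320],None,fx=4,fy=4,interpolation=cv2.INTER_CUBIC))
E
```

```text
t: 23.32
tool_pos: [0.6525, -0.2003, 0.2732]
orientation: [-0.471, 1.96, -1.961]
force: [-6.9, -1.2, 4.3]
opening: 0.0209
23.325 F [-6.9 -1.2  4.3] tang -2.1 r 0.0747 phi 325.2 z 0.2732 open 0.0209
```

View pics/s8c.png

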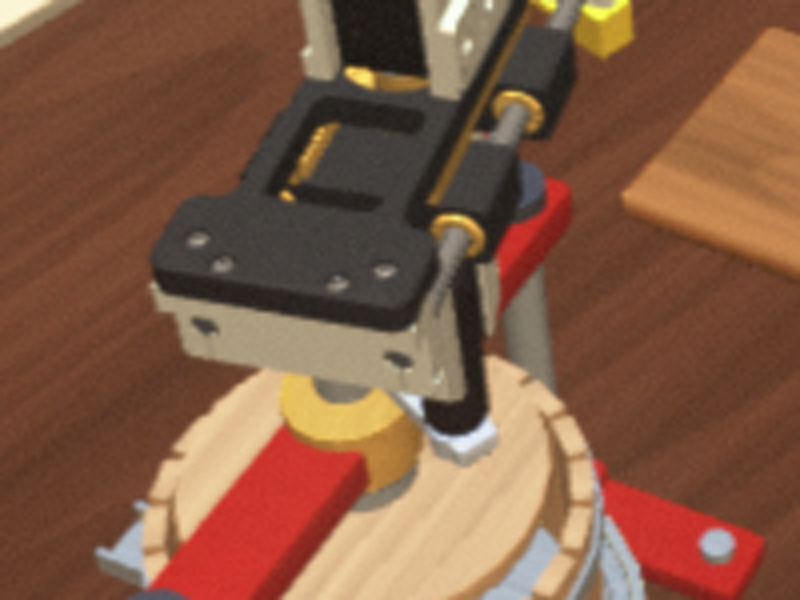

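Handle still held, plate rising; about 1.9 turns made. From here I'll take smaller rows, with a force check between each.

```bash
cat > chk.py <<'E'
import runpy,sys,numpy as np
g=runpy.run_path("st.py"); t=float(g['s']['force'][:2]@g['e'])
sys.exit(1 if (t<-7 or g['s']['opening']<.018) else 0)
E
python3 -m inch '[[[-4.9,-0.6,-8.5,0,0,0]]]' >/dev/null && python3 chk.py && python3 -m inch '[[[-3.8,-0.4,-9,0,0,0]]]' >/dev/null && python3 chk.py && python3 -m inch '[[[-2.6,-0.2,-9.5,0,0,0]]]' >/dev/null && python3 chk.py && python3 -m inch '[[[-1.3,-0.2,-9.7,0,0,0]]]' >/dev/null && python3 chk.py && python3 -m inch '[[[0,-0.2,-9.8,0,0,0]]]' >/dev/null && python3 chk.py && python3 -m inch '[[[1.2,-0.2,-9.7,0,0,0]]]' >/dev/null && python3 chk.py
```

```text
23.5 F [-3.3 -2.3  2.8] tang -2.4 r 0.0745 phi 332.6 z 0.2736 open 0.0211
23.625 F [-1.6 -2.1  1.8] tang -1.9 r 0.0744 phi 340.5 z 0.2739 open 0.0212
23.75 F [-2.2 -2.8  1.4] tang -2.1 r 0.0744 phi 348.6 z 0.2741 open 0.021
23.875 F [-1.5 -2.2 -1. ] tang -1.4 r 0.0745 phi 356.6 z 0.2744 open 0.021
24.0 F [-0.1 -2.  -1.4] tang -1.6 r 0.0745 phi 4.4 z 0.2746 open 0.0211
24.125 F [-0.6 -3.3 -1.2] tang -2.2 r 0.0746 phi 12.0 z 0.2749 open 0.021
```

```bash
python3 -m inch '[[[1.5,-0.1,-6.4,0,0,0]]]' >/dev/null && python3 chk.py && python3 -m inch '[[[2.1,-0.1,-6.2,0,0,0]]]' >/dev/null && python3 chk.py && python3 -m inch '[[[2.6,-0.1,-6,0,0,0]]]' >/dev/null && python3 chk.py && python3 -m inch '[[[3.1,-0.1,-5.8,0,0,0]]]' >/dev/null && python3 chk.py && python3 -m inch '[[[3.6,-0.1,-5.5,0,0,0]]]' >/dev/null && python3 chk.py && python3 -m inch '[[[4.1,-0.1,-5.1,0,0,0]]]' >/dev/null && python3 chk.py && python3 -m inch '[[[4.5,-0.1,-4.7,0,0,0]]]' >/dev/null && python3 chk.py && python3 -m inch '[[[4.9,-0.1,-4.3,0,0,0]]]' >/dev/null && python3 chk.py && python3 -m inch '[[[5.3,-0.1,-3.9,0,0,0]]]' >/dev/null && python3 chk.py
```

```text
24.25 F [-0.4 -2.9 -2.1] tang -1.8 r 0.0746 phi 17.1 z 0.275 open 0.0216
24.375 F [ 0.6 -2.6 -2.2] tang -2.2 r 0.0747 phi 21.9 z 0.2752 open 0.0209
24.5 F [-0.  -2.6 -2.1] tang -1.5 r 0.0748 phi 26.9 z 0.2753 open 0.0209
24.625 F [-0.  -2.8 -1.9] tang -1.4 r 0.0748 phi 31.9 z 0.2755 open 0.0208
24.75 F [ 1.4 -1.6 -3. ] tang -2.0 r 0.0749 phi 36.9 z 0.2756 open 0.021
24.875 F [ 1.6 -2.3 -2.7] tang -2.3 r 0.075 phi 41.9 z 0.2757 open 0.021
25.0 F [ 1.1 -2.4 -2.8] tang -1.7 r 0.0751 phi 46.9 z 0.2759 open 0.0212
25.125 F [ 1.7 -1.7 -1.6] tang -2.0 r 0.0752 phi 51.9 z 0.276 open 0.0212
25.25 F [ 1.9 -1.3 -2.2] tang -2.1 r 0.0753 phi 56.9 z 0.2761 open 0.0209
```

```bash
sed -i 's/t<-7/t<-5/' chk.py
python3 -m inch '[[[4.4,-0.1,-2.8,0,0,0]]]' >/dev/null && python3 chk.py && python3 -m inch '[[[4.6,-0.1,-2.5,0,0,0]]]' >/dev/null && python3 chk.py && python3 -m inch '[[[4.8,-0.1,-2.1,0,0,0]]]' >/dev/null && python3 chk.py && python3 -m inch '[[[4.9,-0.1,-1.8,0,0,0]]]' >/dev/null && python3 chk.py && python3 -m inch '[[[5,-0.1,-1.4,0,0,0]]]' >/dev/null && python3 chk.py && python3 -m inch '[[[5.1,-0.1,-1.1,0,0,0]]]' >/dev/null && python3 chk.py && python3 -m inch '[[[5.2,-0.1,-0.7,0,0,0]]]' >/dev/null && python3 chk.py && python3 -m inch '[[[5.2,-0.1,-0.4,0,0,0]]]' >/dev/null && python3 chk.py && python3 -m inch '[[[5.2,-0.1,0,0,0,0]]]' >/dev/null && python3 chk.py && python3 -m inch '[[[5.2,-0.1,0.4,0,0,0]]]' >/dev/null && python3 chk.py
```

```text
25.375 F [ 0.8 -0.9 -3.7] tang -0.8 r 0.0754 phi 60.9 z 0.2762 open 0.0215
25.5 F [ 2.4 -0.7 -2.6] tang -2.3 r 0.0754 phi 64.8 z 0.2763 open 0.0207
25.625 F [ 1.6  0.5 -2. ] tang -1.6 r 0.0755 phi 68.8 z 0.2764 open 0.0208
25.75 F [ 1.2 -0.2 -2.3] tang -1.1 r 0.0756 phi 72.8 z 0.2764 open 0.021
25.875 F [ 1.6  0.4 -1.6] tang -1.7 r 0.0756 phi 76.7 z 0.2766 open 0.0211
26.0 F [ 1.2  0.9 -2.3] tang -1.4 r 0.0757 phi 80.7 z 0.2767 open 0.021
26.125 F [ 1.3  2.6 -1.8] tang -2.2 r 0.0757 phi 84.7 z 0.2768 open 0.0212
26.25 F [ 1.5  1.5 -1.7] tang -2.0 r 0.0758 phi 88.6 z 0.2769 open 0.0212
26.375 F [ 1.6  1.7 -1.4] tang -2.3 r 0.0758 phi 92.6 z 0.277 open 0.0214
26.5 F [ 0.7  3.4 -0.6] tang -2.5 r 0.0758 phi 96.5 z 0.2771 open 0.0212
```

```bash
python3 -m inch '[[[3.9,-0.1,0.5,0,0,0]]]' >/dev/null && python3 chk.py && python3 -m inch '[[[3.9,-0.1,0.7,0,0,0]]]' >/dev/null && python3 chk.py && python3 -m inch '[[[3.8,-0.1,0.9,0,0,0]]]' >/dev/null && python3 chk.py && python3 -m inch '[[[3.8,-0.1,1.1,0,0,0]]]' >/dev/null && python3 chk.py && python3 -m inch '[[[3.7,-0.1,1.3,0,0,0]]]' >/dev/null && python3 chk.py && python3 -m inch '[[[3.6,-0.1,1.5,0,0,0]]]' >/dev/null && python3 chk.py && python3 -m inch '[[[3.5,-0.1,1.7,0,0,0]]]' >/dev/null && python3 chk.py && python3 -m inch '[[[3.5,-0.1,1.9,0,0,0]]]' >/dev/null && python3 chk.py && python3 -m inch '[[[3.4,-0.1,2.1,0,0,0]]]' >/dev/null && python3 chk.py && python3 -m inch '[[[3.2,-0.1,2.2,0,0,0]]]' >/dev/null && python3 chk.py && python3 -m inch '[[[3.1,-0.1,2.4,0,0,0]]]' >/dev/null && python3 chk.py && python3 -m inch '[[[3,-0.1,2.6,0,0,0]]]' >/dev/null && python3 chk.py
```

```text
26.625 F [-0.6  3.1 -0.7] tang -1.4 r 0.0758 phi 99.5 z 0.2772 open 0.0208
26.75 F [ 0.   2.7 -0.8] tang -1.8 r 0.0758 phi 102.5 z 0.2772 open 0.021
26.875 F [-0.7  3.3 -0.3] tang -1.7 r 0.0759 phi 105.4 z 0.2773 open 0.0213
27.0 F [-1.3  4.   0.4] tang -2.0 r 0.0759 phi 108.4 z 0.2774 open 0.0215
27.125 F [-1.   3.7 -1. ] tang -2.1 r 0.0759 phi 111.4 z 0.2775 open 0.0211
27.25 F [-2.   3.2 -1.2] tang -1.3 r 0.0759 phi 114.4 z 0.2776 open 0.0211
27.375 F [-1.8  3.6 -0.2] tang -1.9 r 0.0759 phi 117.3 z 0.2777 open 0.0213
27.5 F [-2.3  3.9  0.1] tang -2.1 r 0.0759 phi 120.4 z 0.2778 open 0.0209
27.625 F [-3.2  3.4  0.5] tang -1.4 r 0.0759 phi 123.4 z 0.2779 open 0.0211
27.75 F [-3.3  3.8 -1.1] tang -1.9 r 0.0759 phi 126.3 z 0.278 open 0.0211
27.875 F [-1.8  3.7 -1. ] tang -2.6 r 0.0759 phi 129.3 z 0.2781 open 0.0211
28.0 F [-3.7  3.6 -0.4] tang -2.1 r 0.0759 phi 132.3 z 0.2781 open 0.0212
```

```bash
python3 -m inch '[[[2.8,-0.1,2.7,0,0,0]]]' >/dev/null && python3 chk.py && python3 -m inch '[[[2.7,-0.1,2.8,0,0,0]]]' >/dev/null && python3 chk.py && python3 -m inch '[[[2.5,-0.1,3,0,0,0]]]' >/dev/null && python3 chk.py && python3 -m inch '[[[2.4,-0.1,3.1,0,0,0]]]' >/dev/null && python3 chk.py && python3 -m inch '[[[2.2,-0.1,3.2,0,0,0]]]' >/dev/null && python3 chk.py && python3 -m inch '[[[2.1,-0.1,3.4,0,0,0]]]' >/dev/null && python3 chk.py && python3 -m inch '[[[1.9,-0.1,3.5,0,0,0]]]' >/dev/null && python3 chk.py && python3 -m inch '[[[1.7,-0.1,3.5,0,0,0]]]' >/dev/null && python3 chk.py && python3 -m inch '[[[1.5,-0.1,3.6,0,0,0]]]' >/dev/null && python3 chk.py && python3 -m inch '[[[1.3,-0.1,3.7,0,0,0]]]' >/dev/null && python3 chk.py && python3 -m inch '[[[1.1,-0.1,3.8,0,0,0]]]' >/dev/null && python3 chk.py && python3 -m inch '[[[0.9,-0.1,3.8,0,0,0]]]' >/dev/null && python3 chk.py
```

```text
28.125 F [-3.4  3.2 -0.5] tang -2.0 r 0.0759 phi 135.3 z 0.2783 open 0.0214
28.25 F [-3.1  2.7 -1.7] tang -1.8 r 0.0759 phi 138.2 z 0.2784 open 0.0209
28.375 F [-3.6  3.   0.5] tang -2.2 r 0.0758 phi 141.2 z 0.2784 open 0.0214
28.5 F [-3.7  3.  -0.2] tang -2.4 r 0.0758 phi 144.2 z 0.2785 open 0.0212
28.625 F [-3.7  2.8 -0.4] tang -2.4 r 0.0758 phi 147.1 z 0.2787 open 0.0214
28.75 F [-5.1  2.3 -0.4] tang -2.1 r 0.0758 phi 150.1 z 0.2788 open 0.0206
28.875 F [-5.2  0.7 -1.5] tang -0.7 r 0.0757 phi 153.1 z 0.2789 open 0.0211
29.0 F [-5.1  3.1 -3.2] tang -3.3 r 0.0757 phi 156.0 z 0.279 open 0.0211
29.125 F [-4.7  7.3 -1. ] tang -7.7 r 0.0757 phi 158.3 z 0.2789 open 0.0212
```

Stop felt at about 2.44 turns: the pull jumped from 2 to 7.7 N. I'll hold briefly and then look.

```bash
python3 -m inch '[[[0,0,0,0,0,0],[0,0,0,0,0,0]]]' >/dev/null; python3 st.py;  python3 -m inch '[[[0.2,0,0.8,0,0,0]]]' >/dev/null; python3 st.py
python3 - <<'E'
from h import *
c=cam("scene"); np.save("s9",c,allow_pickle=True); cv2.imwrite("pics/s9c.png",cv2.resize(c['image'][220:370,120:320],None,fx=4,fy=4,interpolation=cv2.INTER_CUBIC))
E
```

```text
29.375 F [-3.5  4.9 -0.8] tang -5.2 r 0.0757 phi 158.2 z 0.2789 open 0.021
29.5 F [-5.5  7.7 -0.2] tang -8.2 r 0.0757 phi 158.6 z 0.2789 open 0.0211
```

View pics/s9c.png

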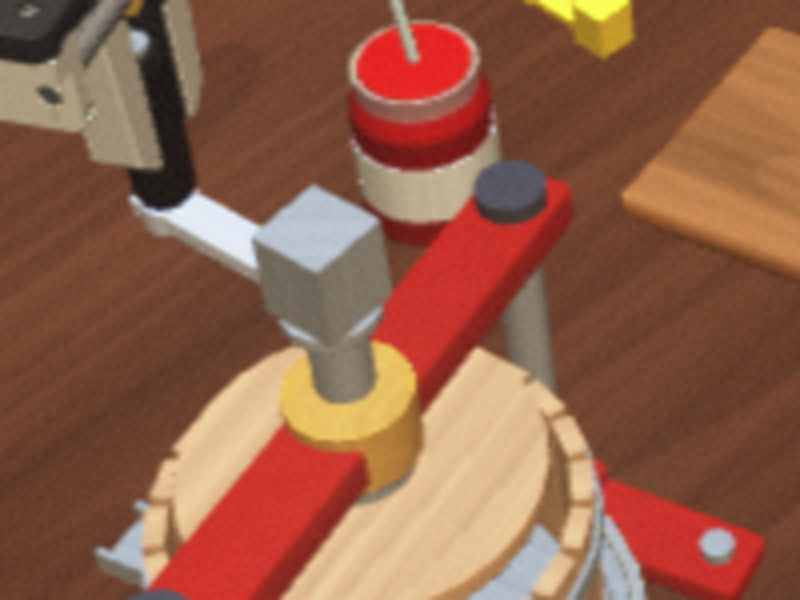

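Scene view: the plate is up under the yoke and the hub sits on the collar. I'll release and retreat straight up.

```bash
python3 -m inch '[[[0,0,0,0,0,0],[0,0,0,0,0,0],[0,0,0,0,0,0],[0,0,0,0,0,0]]]' 46; python3 st.py
python3 -m inch '[[[0,-15,0,0,0,0],[0,-30,0,0,0,0],[0,-30,0,0,0,0],[0,-30,0,0,0,0],[0,0,0,0,0,0],[30,0,0,0,0,0],[30,0,0,0,0,0],[0,0,0,0,0,0]]]'
python3 - <<'E'
from h import *
c=cam("scene"); cv2.imwrite("pics/s10.png",c['image']);cv2.imwrite("pics/s10c.png",cv2.resize(c['image'][230:380,120:320],None,fx=4,fy=4,interpolation=cv2.INTER_CUBIC))
c=cam("top"); cv2.imwrite("pics/t10.png",c['image'])
c=cam("wrist"); cv2.imwrite("pics/w10.png",c['image'])
E
```

```text
t: 30.05
tool_pos: [0.5037, -0.1988, 0.2795]
orientation: [-0.469, 1.958, -1.96]
force: [-0.2, 0.3, 0.7]
opening: 0.046
30.05 F [-0.2  0.3  0.7] tang -0.3 r 0.0753 phi 159.6 z 0.2795 open 0.046
t: 31.05
tool_pos: [0.4488, -0.2264, 0.3839]
orientation: [-0.468, 1.96, -1.961]
force: [1.0, 0.2, 0.5]
opening: 0.046
```

View pics/s10c.png

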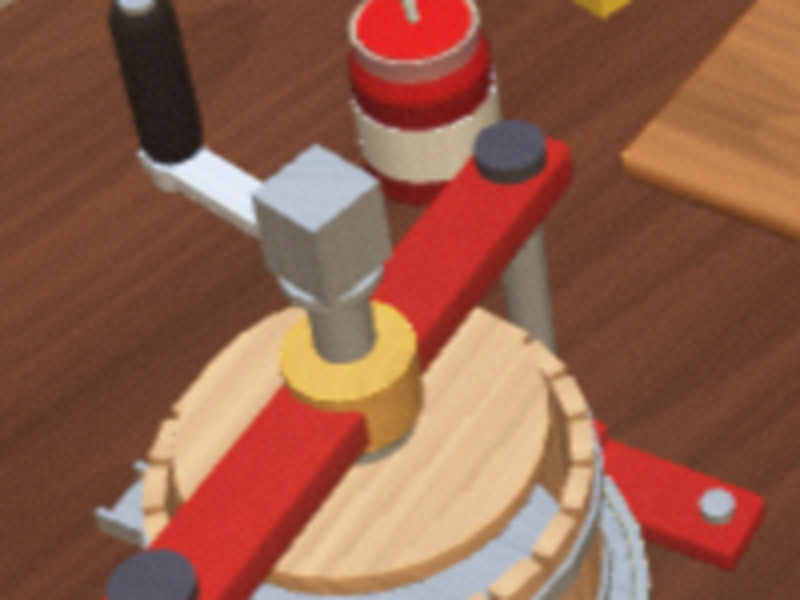

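View pics/w10.png

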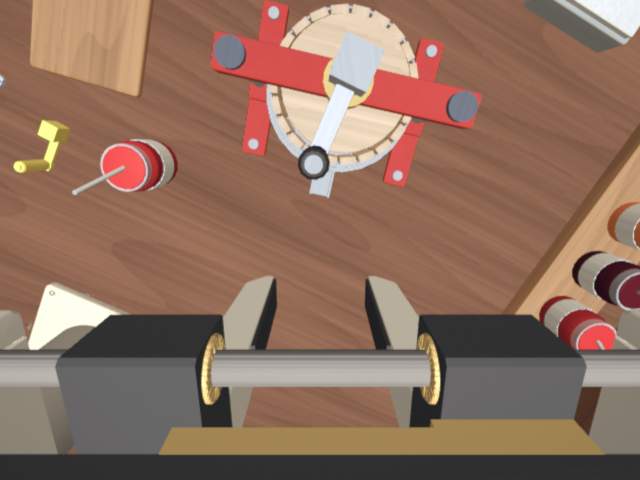

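```bash
python3 -c "
from plant import robot,monitor
s=monitor.read_state(); print(s['t'],s['force'],s['opening']); robot.close_job()"
```

```text
31.2 [ 0.30823526 -0.16416273 -0.53916209] 0.04602298046223705
the job is handed in; nothing more can be done
```

I fitted the large grey crank from the board onto the spindle and wound it anticlockwise about 2.44 turns to the stop. I left it sitting there, let go, and handed the job in at 31.2 s.

- **Seating:** the hub slid down the square with only a few newtons of side force. It met the collar at about z = 0.212 m, with less than 10 N of contact force.
- **Slip on the first wind:** with a 12 N grip, the handle slipped out of the jaws a quarter turn in. The pictures showed the crank still seated, so I regripped at 45 N and carried on.
- **Stop:** the pull rose from about 2 N to about 8 N at the handle, so I stopped there.
- **Plate height:** I could not measure it directly. The turn count puts the collar at about 0.232 m, which agrees with where your stated ranges would place the stop.
- **Last checks:** the pictures showed the plate up under the yoke, the hub level on the collar and the gripper clear of everything. The red jar was upright and looked unmoved. I did not look at the orange and dark jars again at the end, but the arm never went near them.

The cameras disagreed with each other by up to about 3 mm on the spindle's position. I corrected for that by feel while fitting the crank.

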